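# Open the fume cabinet's sash to the working mark

### The arm

A 7-joint arm with a two-finger parallel gripper is mounted at the origin on the work surface. World frame = base frame: x ahead of the robot, y to its left, z up, the work surface at z = 0. Lengths are in m, angles in degrees, forces in N, time in s.
With the tool pointing down it reaches from about 0.35 to 0.775 m from the base axis. Payload 3.1 kg.
Tool frame: the origin (TCP) lies on the centre line of the jaws, within the pads' length; the fingertips stand 17 mm ahead of it and the grasp point (between the pads) lies 2 mm behind it (robot.tip_reach is the distance from the TCP to the fingertips, in m); z points along the fingers, y is the line along which they close (so a half turn about z gives the same grasp; the last joint's range is limited). The gripper opens to 85 mm and grips with 20 to 120 N. Pads are 22 mm wide; open, the fingers measure 114 mm over their backs; the gripper's body (76 mm by 85 mm) begins 54 mm behind the grasp point. The pads swing forward as they close: fully open they stand 13 mm farther back than shut.
Start: joints at [61.839, 17.813, 0.802, 86.603, -0.252, 75.585, -1.558], TCP at [0.239, -0.495, 0.248] pointing down, gripper open.
Joint ranges: [-154.91, 154.91], [-16.99, 109.72], [-72.82, 74.43], [7.12, 147.25], [-82.49, 262.49], [11.32, 116.49], [-174.64, 174.64]. Speed limits (degrees/s): [159.86, 159.86, 180, 180, 180, 180, 180].

### API

Orientations are given as [roll, pitch, yaw] about the fixed x, y, z axes, in that order (R = Rz(yaw) Ry(pitch) Rx(roll)).
In Python, from station import robot, fingers, vision, workorder, recognise gives the robot as it stands. Calls block until the motion is done:
- robot.move_to(position, orientation): joint-space move of the TCP to a pose.
- robot.line_to(position, orientation=None, velocity=0.15, f_stop=None): straight line of the TCP; orientation=None keeps the orientation; velocity is the mean speed in m/s. With f_stop (N) it stops when the force on the tool has changed by that much, and returns True; else False.
- robot.move_j(angles): joint-space move.
- fingers.gripper_to(opening, force=None): opening from 0.0 (shut) to 1.0 (fully open); force is the grip in N (None keeps the last); returns when the fingers have stopped.
- robot.pause(seconds).
- robot.inverse_kinematics(position, orientation): joint angles nearest the present ones, or None.
- vision.grab_frame(name): name is "side" or "top"; returns the picture (400x640x3 uint8, red, green, blue); there is no depth.
- vision.calibration(name): a dict with "mtx" (3x3 intrinsics, pixels), "k1" (the pictures are not rectified: a ray, as slopes to the right and down, at radius r is drawn at 1 + k1 r^2 times it, then the intrinsics apply), "extrinsics" (4x4, takes a point from world to camera coordinates). Camera axes: x right, y up, looking along -z (the intrinsics and any distortion apply to the point x, -y, -z); pixel columns grow to the right and rows downward; lengths in m; the calibration is good to about 2 mm. A picture is of the moment at which its call begins. calibration takes no time and is no camera call.
A pose or a line that the arm cannot do raises robot.PlanningError and nothing moves.
- workorder.close_job(): hands the job in; it is judged then, once.
Trained networks look in the newest picture that a camera, given by its name, has taken for a name from the list of things; names that differ only in an ending like _2 or _b are one class to them, and where a whole thing is asked for, a point or a joint stands for the part that bears it (a point fixed in the world has none). Each returns a list of dicts, best first, with "p" (0 to 1); they miss things now and then, are a little off and sometimes report something else, mostly with a low value. They report only what shows in the picture. A call takes as long as a camera call. They do not tell look-alikes from the thing itself.
- recognise(label, camera): "rect" ([centre column, centre row, width, height] in pixels, round what is visible of it).
Readings, each from a call of its own:
- robot.current_time_s(): time.
- robot.current_joint_positions(): joint angles.
- robot.current_dq(): joint speeds.
- robot.current_joint_torque(): joint torques, N m.
- robot.current_tool_pos(): TCP position.
- robot.current_eef_rot(): TCP orientation.
- robot.current_contact_force(): force on the tool from outside, world axes, zero at the start.
- robot.current_torque(): the same for the moment, N m.
- robot.current_finger_gap(): opening from 0.0 (shut) to 1.0 (fully open).
- robot.current_gripper_force(): force on a finger pad.
Only numpy, scipy, OpenCV 4.12 (cv2) and the standard library are available. Lean on these libraries where they do the work, as an engineer would, in place of code of your own. Each camera call takes 0.05 s, during which the arm holds its last target. There are 200 camera calls.

### The job

Get the bench fume cabinet ready for use: first start its extractor by pressing the green button, then push the clear sash up with the fingertips from beneath its blue lip, smoothly, until the lip is level with the yellow arrow on the post, and leave it standing there. Touch the lip only by pushing, never pinch it, and leave the red stop button and everything else on the bench and in the cabinet where it is.

Things in the scene. Friction and masses are not known exactly. Their poses are not given: they have to be found in the camera images.
- cabinet: Bench fume cabinet, fixed: 460 mm wide, 280 deep, 530 tall; clear walls and roof, fan box on top. Origin at the centre of its underside; front looks along its own -x, towards the robot; its y runs along the sash. Two posts 30 mm wide at y = -215 and +215 mm, front faces at x = -150 mm, guide the sash. Grey plinth 30 mm high, front face at x = -140 mm.
- sash (a joint): Height of the sliding sash above its lowest position, m: 0 to 0.18, growing upward; it starts 0 to 0.05. The lip's underside is 105 mm above the bench at 0. The sash travels straight up and down between the posts. It is counterweighted: it stays where it is left, and moves under roughly 2 to 5 N up or down. Of its lip, sash_c3 is the lower 8 mm and sash_c4 the upper 6 mm.
- lip_front (a point): Middle of the front edge of the blue lip, half-way up its thickness. The lip is a level ledge along the foot of the sash: 380 mm long (190 mm each way from this point along the cabinet's y), 14 mm thick (underside 7 mm below this point), 37 mm deep from this edge back to the sash's flat rail and pane. Beneath and in front it is open down to the plinth. Axes as the cabinet's.
- arrow_tip (a point): Tip of the yellow arrow clipped round the cabinet's left (+y) post: 22 mm high, standing 24 mm proud of the post's front and 24 mm out to its side, pointing sideways (cabinet -y) at the lip's end. Its height is where point lip_front (half-way up the lip's thickness) should come. Axes as the cabinet's.
- switch: Extractor switch station, fixed to the bench: grey box 85 x 136 mm, 58 mm tall, with two round push buttons on its top, 68 mm apart along its y: green start at +y, red stop at -y. Origin at the centre of its underside.
- fan_start (a joint): Travel of the green start button, m: 0 out, 0.006 fully pressed (straight down). It springs back; it begins to move at about 1.5 N and is fully down at 5 N. It counts as pressed from 0.004 on.
- fan_start_top (a point): Centre of the green start button's top face, 28 mm across, 80 mm above the bench when out, standing 10 mm above its black collar (44 mm across).
- fan_stop (a joint): Travel of the red stop button, same make. Not to be pressed.
- fan_stop_top (a point): Centre of the red stop button's top face.
- beaker: clear glass beaker, 68 mm across, 85 mm tall, standing inside the cabinet. A bystander; origin at the centre of its underside
- crock: white lidded stoneware pickle crock, 136 mm across, 130 mm tall, inside the cabinet. A bystander; origin at the centre of its underside
- charcoal: black charcoal soldering block, 65 x 100 x 32 mm, lying on the bench. A bystander; origin at the centre of its underside
- mandrel: upright steel ring mandrel, 68 mm foot, 202 mm tall. A bystander; origin at the centre of its underside
- flux_jar: glass jar with white lid, 52 mm across, 62 mm tall. A bystander; origin at the centre of its underside
- pliers: red-handled pliers, 160 mm long, 16 mm high, lying on the bench. A bystander; origin on the bench near the pivot
There are look-alikes about, which are no part of the job. There is more than one size of the switch; the job needs the largest.

How it is judged (in metres and radians):
On the way, in this order (a step that is already met when the one before it is completed fails the run):
1. the green start button is pressed in (value of joint fan_start above 0.004 m), for 0.05 s.
2. the fingers push the lip from beneath and the sash has risen 20 mm (contact force between the fingers and sash_c3 above 0.8 N and distance of lip_front from where it was at the start of the episode above 0.02 m), for 0.05 s.
3. the lip is level with the arrow, within 10 mm, and the sash stands still (z of lip_front in the frame of arrow_tip between -0.01 and 0.01 m and velocity of joint sash between -0.01 and 0.01 m/s), for 0.3 s.
At the end, for the whole second after the job is handed in: The lip's half-thickness is within 10 mm of the arrow tip's height, the sash stands still by itself, the green button has been pressed and has sprung back out (z of lip_front in the frame of arrow_tip between -0.01 and 0.01 m and velocity of joint sash between -0.005 and 0.005 m/s and value of joint fan_start below 0.002 m); the robot touches nothing.
It fails at once if the red stop button is pressed (value of joint fan_stop above 0.003 m).
It fails at once if the sash is flung up or down (faster than 0.35 m/s) (velocity of joint sash above 0.35 m/s or velocity of joint sash below -0.35 m/s).
It fails at once if the lip is pinched, top and underside at once, instead of pushed (contact force between the fingers and sash_c3 above 3 N and contact force between the fingers and sash_c4 above 3 N).
It fails at once if a bystander is moved more than 20 mm or lifted (distance of any of beaker, crock, charcoal, mandrel, flux_jar, pliers from where it was at the start of the episode above 0.02 m).
It also fails if it takes over 64 s, if anything falls off the work surface, if the arm or the gripper's body presses on something with over 40 N, if the wrist force passes 120 N, or if a joint passes its speed limit or range.

## Working session

There is one attempt and no reset: what is moved stays moved. The work goes in short steps, each a Python script; the robot and the scene stay as the last script left them, time stands still between calls to the robot, and variables do not carry over. Pictures are saved under pics/ and viewed, at most 10 in all, crops included, and the job is handed in when it is done.

```bash
mkdir -p pics; ls; cat > h.py <<'E'
import numpy as np, cv2
from station import robot, fingers, vision, workorder, recognise
def cal(n):
    c=vision.calibration(n); return np.array(c["mtx"]),float(c["k1"]),np.array(c["extrinsics"])
def proj(n,P):
    K,k,E=cal(n); P=np.atleast_2d(P); q=P@E[:3,:3].T+E[:3,3]
    s=np.c_[q[:,0],-q[:,1]]/-q[:,2:3]; r2=(s**2).sum(1,keepdims=True); s=s*(1+k*r2)
    return s@K[:2,:2].T+K[:2,2]
def ray(n,px):
    K,k,E=cal(n); u=np.linalg.solve(K,[px[0],px[1],1])[:2]; s=u.copy()
    for _ in range(50): s=u/(1+k*(s@s))
    d=E[:3,:3].T@np.array([s[0],-s[1],-1]); return -E[:3,:3].T@E[:3,3], d/np.linalg.norm(d)
def atz(n,px,z):
    o,d=ray(n,px); return o+d*(z-o[2])/d[2]
def snap(n,f):
    im=vision.grab_frame(n); cv2.imwrite("pics/"+f,im[:,:,::-1]); return im
E
python3 - <<'E'
from h import *
for n in("side","top"):
    snap(n,n+"0.png"); o,d=ray(n,(320,200)); print(n,o.round(3),d.round(3))
    for l in ["switch","fan_start","fan_stop","lip_front","arrow_tip","cabinet","mandrel","charcoal","flux_jar","pliers","sash","crock","beaker"]:
        try: print(l,[(np.round(r["rect"]).astype(int).tolist(),round(r["p"],2)) for r in recognise(l,n)][:5])
        except Exception as e: print(l,e)
print(robot.current_time_s())
E
```

```text
pics
side [0.246 0.123 1.14 ] [ 0.299 -0.143 -0.944]
switch [([401, 269, 46, 38], 0.87), ([427, 168, 36, 33], 0.78), ([436, 223, 57, 51], 0.65)]
fan_start [([423, 164, 3, 9], 0.44), ([435, 224, 15, 12], 0.41)]
fan_stop [([450, 213, 9, 15], 0.5), ([411, 260, 6, 3], 0.49)]
lip_front [([316, 188, 164, 121], 0.92), ([230, 229, 32, 23], 0.58)]
arrow_tip [([228, 230, 36, 27], 0.67)]
cabinet [([306, 143, 252, 208], 0.96)]
mandrel [([200, 312, 32, 22], 0.68)]
charcoal [([261, 290, 44, 38], 0.92)]
flux_jar [([435, 222, 56, 49], 0.74), ([376, 233, 23, 23], 0.53)]
pliers [([330, 275, 26, 55], 0.64), ([261, 290, 48, 42], 0.61)]
sash [([314, 190, 171, 119], 0.76)]
crock []
beaker []
top [ 0.482 -0.025  1.326] [ 0.037  0.018 -0.999]
switch [([372, 265, 37, 26], 0.89), ([437, 188, 39, 29], 0.77), ([420, 238, 44, 32], 0.64)]
fan_start [([412, 241, 8, 4], 0.43)]
fan_stop [([434, 241, 4, 6], 0.44)]
lip_front [([325, 194, 162, 22], 0.74)]
arrow_tip [([244, 195, 26, 15], 0.62)]
cabinet [([435, 239, 9, 10], 0.72)]
mandrel [([204, 227, 34, 16], 0.94)]
charcoal [([254, 230, 31, 20], 0.82)]
flux_jar [([367, 228, 14, 16], 0.64)]
pliers [([306, 239, 18, 47], 0.68)]
sash [([327, 191, 155, 24], 0.87)]
crock []
beaker [([254, 231, 30, 20], 0.35)]
1.4
```

View pics/side0.png

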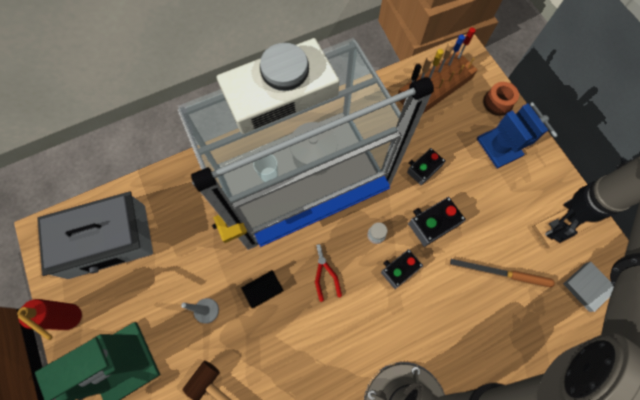

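View pics/top0.png

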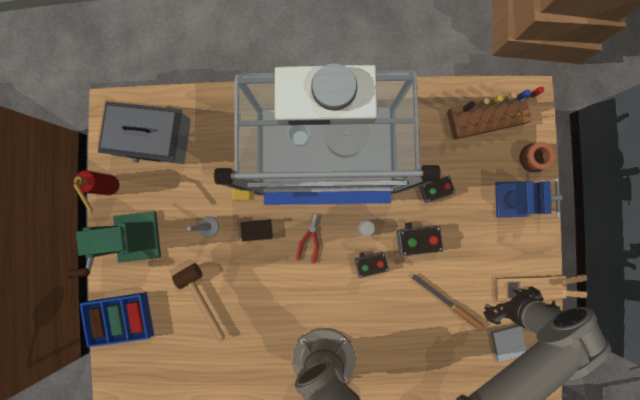

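The side picture shows three green/red switch stations: near the cabinet (427,166), in the middle (437,220) and at the front (401,268). In the top picture they are at (437,188), (420,240) and (372,265). The middle one looks largest, with green at side (432,223) / top (412,242) and red at side (451,211) / top (433,240). The lip is the blue bar, and the yellow arrow is at side (229,230) / top (243,194).

```bash
cat > m.py <<'E'
from h import *
def tri(a,b):
    (o1,d1),(o2,d2)=ray("side",a),ray("top",b)
    t=np.linalg.lstsq(np.c_[d1,-d2],o2-o1,rcond=None)[0]; p,q=o1+t[0]*d1,o2+t[1]*d2
    return ((p+q)/2).round(4),round(np.linalg.norm(p-q),4)
def blobs(im,lo,hi,box):
    h=cv2.cvtColor(im,cv2.COLOR_RGB2HSV); m=cv2.inRange(h,lo,hi); z=np.zeros_like(m); x0,y0,x1,y1=box; z[y0:y1,x0:x1]=m[y0:y1,x0:x1]
    n,l,s,c=cv2.connectedComponentsWithStats(z); k=sorted(range(1,n),key=lambda i:-s[i,4])[:4]
    return [(c[i].round(1).tolist(),s[i].tolist()) for i in k],l,k
E
python3 - <<'E'
from m import *
I={n:vision.grab_frame(n) for n in("side","top")}
B={"side":dict(g=(370,140,470,290),b=(240,160,400,250),y=(200,205,250,250)),"top":dict(g=(350,170,460,280),b=(255,180,400,215),y=(225,183,258,206))}
for n in I:
    print(n,"green",blobs(I[n],(45,90,40),(85,255,255),B[n]["g"])[0]); 
    print("red",blobs(I[n],(0,130,80),(8,255,255),B[n]["g"])[0])
    r,l,k=blobs(I[n],(105,140,50),(130,255,255),B[n]["b"]); print("blue",r[:2])
    ys,xs=np.where(l==k[0]); c=cv2.approxPolyDP(cv2.findContours((l==k[0]).astype(np.uint8),0,1)[0][0],2.5,True); print(c[:,0].tolist())
    r,l,k=blobs(I[n],(20,130,60),(32,255,255),B[n]["y"]); print("yel",r[:2])
crop=lambda n,x0,y0,x1,y1:cv2.resize(I[n][y0:y1,x0:x1],(400,300),interpolation=2)
w=np.vstack([np.hstack([crop("side",380,170,480,245),crop("top",370,205,470,280)]),np.hstack([crop("side",200,185,300,260),crop("top",225,160,325,235)])])
cv2.imwrite("pics/c1.png",w[:,:,::-1])
E
```

```text
side green [([430.9, 222.3], [426, 217, 11, 11, 98]), ([397.0, 272.1], [393, 268, 9, 9, 66]), ([422.9, 166.7], [419, 163, 9, 8, 51])]
red [([450.5, 210.4], [446, 206, 10, 10, 87]), ([410.6, 260.8], [407, 257, 8, 8, 53]), ([434.5, 155.8], [432, 153, 6, 7, 31])]
blue [([321.7, 210.6], [255, 176, 134, 70, 1984])]
[[387, 180], [380, 177], [255, 233], [257, 241], [262, 245], [388, 188]]
yel [([228.8, 229.2], [213, 215, 34, 27, 475])]
top green [([411.9, 242.0], [408, 238, 9, 9, 68]), ([432.1, 190.6], [429, 188, 7, 6, 36]), ([364.7, 267.6], [362, 265, 7, 7, 35])]
red [([433.2, 239.9], [429, 236, 10, 9, 72]), ([379.9, 263.8], [377, 261, 7, 7, 40]), ([447.2, 185.7], [445, 183, 6, 6, 30])]
blue [([327.4, 197.4], [264, 192, 126, 12, 1295])]
[[264, 194], [266, 203], [389, 201], [389, 192], [313, 193], [312, 196], [308, 193]]
yel [([242.0, 194.5], [232, 188, 22, 12, 216])]
```

View pics/c1.png

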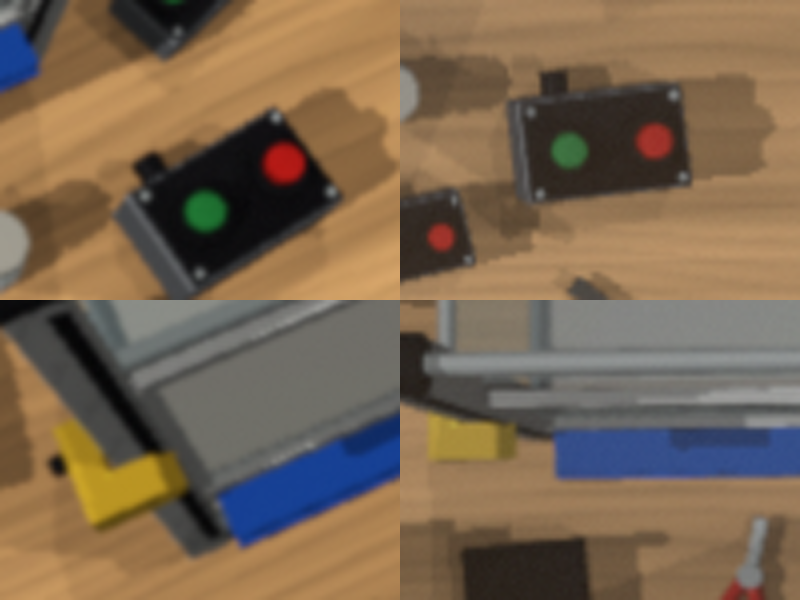

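The crop shows the middle station is the largest. Its green button is at side (431,222) / top (412,242), and red is to its right at (450,210) / (433,240). The yellow arrow is at the lip's left end, with its tip at about side (246,230) / top (253,194).

```bash
python3 - <<'E'
from m import *
for n,a,b in [("green",(430.9,222.3),(411.9,242)),("red",(450.5,210.4),(433.2,239.9)),("g2",(397,272.1),(364.7,267.6)),("r2",(410.6,260.8),(379.9,263.8)),
 ("lipBFleft",(262,245.5),(266,203.5)),("lipBFright",(388.5,188.5),(389.5,201.5)),("lipTBleft",(255,233),(264,193)),("arrowtip",(246.5,230),(253.5,195)),("arrowblob",(228.8,229.2),(242,194.5))]:
    print(n,*tri(a,b))
print("at .08", atz("side",(430.9,222.3),.08),atz("top",(411.9,242),.08),atz("side",(450.5,210.4),.08),atz("top",(433.2,239.9),.08))
E
```

```text
green [ 0.3892 -0.2888  0.0746] 0.0007
red [ 0.3946 -0.3554  0.0779] 0.0012
g2 [ 0.3101 -0.1397  0.0581] 0.0009
r2 [ 0.321  -0.1885  0.0577] 0.0007
lipBFleft [0.5184 0.1601 0.1302] 0.0005
lipBFright [ 0.5165 -0.2142  0.1234] 0.0005
lipTBleft [0.5492 0.1621 0.1553] 0.0004
arrowtip [0.5384 0.1755 0.2429] 0.0035
arrowblob [0.5402 0.2028 0.2878] 0.0072
at .08 [ 0.38868622 -0.28640919  0.08      ] [ 0.38939211 -0.28791716  0.08      ] [ 0.3946353  -0.35396209  0.08      ] [ 0.39431989 -0.35531751  0.08      ]
```

```bash
cat > fit.py <<'E'
from m import *
from scipy.optimize import minimize
U=6
def masks(col,box,N=4):
    out={}
    for n in("side","top"):
        im=np.mean([vision.grab_frame(n).astype(float) for _ in range(N)],0).astype(np.float32)
        x0,y0,x1,y1=box[n]; c=im[y0:y1,x0:x1]
        c=cv2.resize(c,None,fx=U,fy=U,interpolation=cv2.INTER_CUBIC)
        if col=="y": s=(np.minimum(c[...,0],c[...,1])-c[...,2])/(c.max(2)+1); m=(s>.55)
        else: s=(c[...,2]-c[...,0])/(c.max(2)+1); m=(s>.42)
        out[n]=(m.astype(np.uint8),(x0,y0),c)
    return out
def hull(n,P,m,off):
    q=(proj(n,P)-off+.5)*U-.5; z=np.zeros_like(m)
    cv2.fillConvexPoly(z,cv2.convexHull(np.round(q*16).astype(np.int32).reshape(-1,1,2)),1,shift=4); return z
def box3(x0,x1,y0,y1,z0,z1): return np.array([[x,y,z] for x in(x0,x1) for y in(y0,y1) for z in(z0,z1)])
def cost(parts,M):
    t=0
    for n,(m,o,_) in M.items():
        z=np.zeros_like(m)
        for P in parts: z|=hull(n,P,m,np.array(o))
        t+=(z!=m).sum()/m.sum()
    return t
def arrow(p): # xfront, ytip, z, sidelen, taper len
    x,y,z,L,t=p; yo=y+p_w
    a=box3(x,x+.024,y+t,yo,z-.011,z+.011); tip=np.array([[xx,y,z] for xx in(x,x+.024)])
    return [np.r_[a,tip],box3(x,x+L,yo-.024,yo,z-.011,z+.011)]
p_w=.051
def lip(p):
    x,y,z,w=p; P=box3(0,.037,-.19,.19,-.007,.007); c,s=np.cos(w),np.sin(w)
    return [P@np.array([[c,s,0],[-s,c,0],[0,0,1]])+[x,y,z]]
def best(f,p0,st,M):
    p=np.array(p0)
    for k in range(3): 
        S=np.vstack([p]+[p+np.eye(len(p))[i]*st[i]*(-1)**k for i in range(len(p))])
        r=minimize(lambda q:cost(f(q),M),p,method="Nelder-Mead",options=dict(initial_simplex=S,maxiter=250,xatol=1e-5,fatol=1e-5)); p=r.x
    return p,r.fun
YB={"side":(203,200,258,252),"top":(224,180,262,208)}; BB={"side":(240,165,400,255),"top":(255,180,400,212)}
E
python3 - <<'E'
import fit; from fit import *
M=masks("b",BB); p,c=best(lip,[.517,-.027,.134,0],[.005,.005,.01,.01],M); print("lip",p.round(4),c)
z=M["side"][0]*0; 
A=masks("y",YB)
for w in(.048,.051,.054,.058):
    fit.p_w=w; p,c=best(arrow,[.525,.1755,.26,.05,.006],[.005,.005,.02,.01,.004],A); print(w,p.round(4),round(c,4))
out=[]
for n in A:
    m,o,c=A[n]; c=np.clip(c,0,255).astype(np.uint8).copy()
    for P in arrow(p): 
        cs,_=cv2.findContours(hull(n,P,m,np.array(o)),0,1); cv2.drawContours(c,cs,-1,(255,0,255),1)
    out.append(cv2.copyMakeBorder(c,0,320-c.shape[0],0,340-c.shape[1],0))
cv2.imwrite("pics/fit1.png",np.hstack(out)[:,:,::-1])
E
```

```text
lip [ 0.5157 -0.0246  0.1378 -0.0076] 0.17024733770429348fit.py:23: RuntimeWarning: divide by zero encountered in divide
  t+=(z!=m).sum()/m.sum()
  np.max(np.abs(fsim[0] - fsim[1:])) <= fatol):
Traceback (most recent call last):
  File "fit.py", line 37, in best
    r=minimize(lambda q:cost(f(q),M),p,method="Nelder-Mead",options=dict(initial_simplex=S,maxiter=250,xatol=1e-5,fatol=1e-5)); p=r.x
  File "fit.py", line 37, in <lambda>
    r=minimize(lambda q:cost(f(q),M),p,method="Nelder-Mead",options=dict(initial_simplex=S,maxiter=250,xatol=1e-5,fatol=1e-5)); p=r.x
                        ~~~~^^^^^^^^
  File "fit.py", line 22, in cost
    for P in parts: z|=hull(n,P,m,np.array(o))
                       ~~~~^^^^^^^^^^^^^^^^^^^
  File "fit.py", line 15, in hull
    q=(proj(n,P)-off+.5)*U-.5; z=np.zeros_like(m)
       ~~~~^^^^^
  File "h.py", line 6, in proj
    K,k,E=cal(n); P=np.atleast_2d(P); q=P@E[:3,:3].T+E[:3,3]
          ~~~^^^
  File "h.py", line 4, in cal
    c=vision.calibration(n); return np.array(c["mtx"]),float(c["k1"]),np.array(c["extrinsics"])
ValueError: time passes only in moves, steps and waits
```

```bash
sed -i 's/^def cal(n):/from functools import lru_cache\n@lru_cache\ndef cal(n):/' h.py
python3 - <<'E'
s=open('fit.py').read()
s=s.replace("m=(s>.55)","pass").replace("m=(s>.42)","pass").replace("        out[n]=","        t=np.clip(s*255,0,255).astype(np.uint8); m=cv2.threshold(t,0,1,cv2.THRESH_OTSU)[1]; nn,l,st,_=cv2.connectedComponentsWithStats(m); m=l==1+np.argmax(st[1:,4])\n        out[n]=")
open('fit.py','w').write(s)
E
cat > runfit.py <<'E'
import sys,fit; from fit import *
M=masks("b",BB); l,c=best(lip,[.517,-.027,.134,0],[.005,.005,.01,.01],M); print("lip",l.round(4),c)
A=masks("y",YB)
for w in(.046,.049,.052,.055):
    fit.p_w=w; p,c=best(arrow,[.525,.1755,.26,.05,.006],[.005,.005,.02,.01,.004],A); print(w,p.round(4),round(c,4))
fit.p_w=.051
def ov(A,parts,W,H):
    out=[]
    for n in A:
        m,o,c=A[n]; c=np.clip(c,0,255).astype(np.uint8).copy()
        for P in parts:
            cs,_=cv2.findContours(hull(n,P,m,np.array(o)),0,1); cv2.drawContours(c,cs,-1,(255,0,255),1)
        cs,_=cv2.findContours(m.astype(np.uint8),0,1); cv2.drawContours(c,cs,-1,(0,255,0),1)
        out.append(cv2.resize(c,(W,H)))
    return np.hstack(out)
fit.p_w=w
cv2.imwrite("pics/fit1.png",np.vstack([ov(A,arrow(p),390,320),ov(M,lip(l),390,250)])[:,:,::-1])
E
python3 runfit.py
```

```text
lip [ 0.515  -0.0237  0.1408 -0.0085] 0.11446879970710186
0.046 [ 0.5259  0.1827  0.2744  0.0301 -0.0099] 0.826
0.049 [ 0.526   0.1806  0.2712  0.0302 -0.0071] 0.823
0.052 [0.5258 0.1763 0.2757 0.0301 0.0066] 0.9093
0.055 [0.5259 0.174  0.2733 0.0302 0.0093] 0.8584
```

View pics/fit1.png

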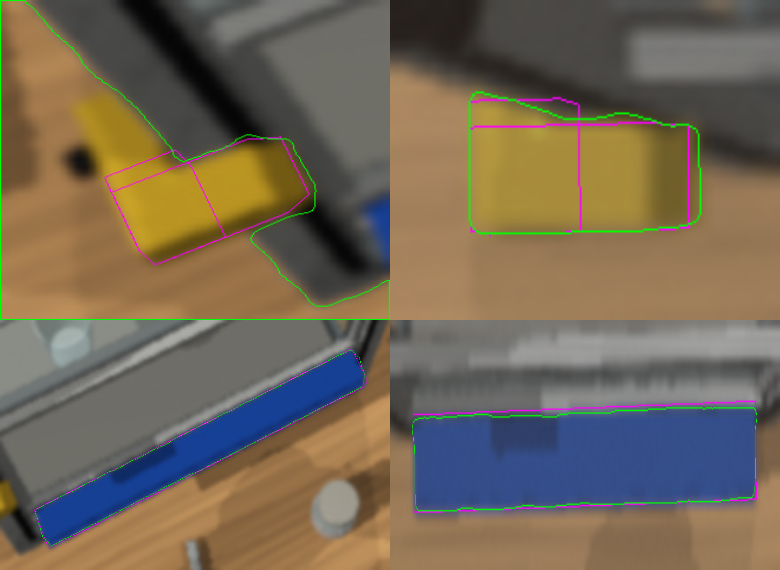

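The lip fits well, with its front at x≈0.515 and z≈0.14. The yellow mask leaked into the wood in the side view, so I'll refit it with a fixed threshold.

```bash
sed -i 's/nn,l,st,_=/m=(s>.45).astype(np.uint8) if (col,n)==("y","side") else m; nn,l,st,_=/' fit.py
sed -i 's/\[.525,.1755,.26,.05,.006\],\[.005,.005,.02,.01,.004\]/[.526,.1755,.27,.07,.009],[.005,.005,.02,.02,.004]/; s/fit1.png/fit2.png/' runfit.py
python3 runfit.py
```

```text
lip [ 0.515  -0.0238  0.1407 -0.0085] 0.11500341658364376
0.046 [0.5258 0.1825 0.2754 0.0301 0.0074] 0.5939
0.049 [ 0.5259  0.1799  0.2741  0.0307 -0.0058] 0.3544
0.052 [0.526  0.1767 0.2746 0.0305 0.0091] 0.4388
0.055 [0.526  0.1739 0.2742 0.0305 0.0139] 0.373
```

View pics/fit2.png

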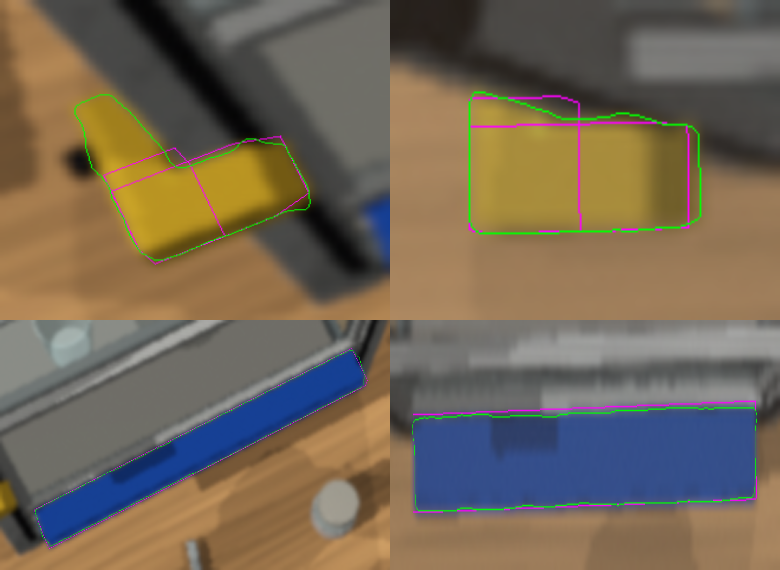

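Every width I tried gives an arrow height of about 0.274, and the lip is at 0.141, so it needs to rise about 133 mm. Next I'll press the green button.

```bash
python3 - <<'E'
from h import *
print(robot.current_eef_rot(),robot.tip_reach)
fingers.gripper_to(0.0); tr=robot.tip_reach; print(tr)
best=None
for yaw in(90,-90):
    q=robot.inverse_kinematics([.389,-.288,.15+tr],[180,0,yaw]); print(yaw,q)
    if q is not None and (best is None or abs(q[-1])<abs(best[1][-1])): best=(yaw,q)
R=[180,0,best[0]]
robot.move_to([.389,-.288,.15+tr],R); 
robot.line_to([.389,-.288,.09+tr],velocity=.1)
print(robot.current_contact_force()); snap("top","t2.png")
a=robot.line_to([.389,-.288,.069+tr],velocity=.03,f_stop=9); print(a,robot.current_tool_pos(),robot.current_contact_force())
robot.pause(.15); print(robot.current_tool_pos(),robot.current_contact_force())
robot.line_to([.389,-.288,.14+tr],velocity=.1); print(robot.current_time_s(),robot.current_joint_positions())
E
```

```text
[1.79999812e+02 2.61910728e-03 2.57777102e+01] 0.017
0.017
90 [ 48.86743234  14.83035446 -17.23358079 103.26464677   4.89856011
  62.62900807  29.9190513 ]
-90 [  28.56879666   13.81348367    7.06647022  104.02065754   -1.90147178
   62.27980591 -143.68239839]
[ 0.34581017  0.54883183 -0.33667227]
True [ 0.38939441 -0.28826132  0.09109207] [-1.7319158   0.33172037  6.53128308]
[ 0.38938513 -0.28824186  0.09109519] [-0.24750092  1.35192722  6.53897182]
8.0417 [ 48.80052195  15.46437644 -17.20979564 104.13142359   5.16556947
  61.2527678   29.67380509]
```

The button went fully down at 6.5 N, with the tip at z = 0.074. Next I'll check which tool poses can reach under the lip.

```bash
python3 - <<'E'
from h import *
print("jar",atz("top",(367,228),.062),"pliers",atz("top",(306,239),.01),"charcoal",atz("top",(256,230),.03),"mandrel",atz("top",(205,227),.02))
for roll in(0,180,90,-90):
  for pitch in(50,60,70,80,90):
    r=[]
    for y in(-.024,-.1,.05):
      s=""
      for x,z in((.44,.10),(.525,.11),(.525,.19),(.525,.26)):
        q=robot.inverse_kinematics([x,y,z],[roll,pitch,0] if roll!=180 else [180,180-pitch,180]) 
        s+="1" if q is not None else "0"
      r.append(s)
    print(roll,pitch,r)
q=robot.inverse_kinematics([.525,-.024,.11],[0,70,0]); print(q)
E
```

```text
jar [ 0.43574492 -0.1498695   0.062     ] pliers [0.40163816 0.04769933 0.01      ] charcoal [0.43529803 0.21036337 0.03      ] mandrel [0.44786537 0.38387024 0.02      ]
0 50 ['0111', '1011', '1111']
0 60 ['0111', '0111', '1111']
0 70 ['0110', '1110', '1110']
0 80 ['0100', '0100', '0100']
0 90 ['0000', '0000', '0000']
180 50 ['0111', '1011', '1111']
180 60 ['0111', '0111', '1111']
180 70 ['0110', '1110', '1110']
180 80 ['0100', '0100', '0100']
180 90 ['0000', '0000', '0000']
90 50 ['1111', '1111', '1111']
90 60 ['1111', '1111', '1111']
90 70 ['1111', '1111', '1111']
90 80 ['1111', '1111', '1111']
90 90 ['1111', '1111', '1111']
-90 50 ['1111', '1111', '1111']
-90 60 ['1111', '1111', '1111']
-90 70 ['1111', '1111', '1111']
-90 80 ['1111', '1111', '1111']
-90 90 ['1111', '1111', '1111']
[ 49.25938348  95.00060615 -31.74357233 136.67365851 242.26535915
 113.31155818 -26.31265765]
```

```bash
cat > s.py <<'E'
from h import *
from scipy.spatial.transform import Rotation as Ro
def ori(e,a,phi):
    z=np.array([np.cos(e)*np.cos(a),np.cos(e)*np.sin(a),np.sin(e)]); y=np.cross([0,0,1],z); y/=np.linalg.norm(y); x=np.cross(y,z)
    R=np.c_[x,y,z]@Ro.from_euler('z',phi).as_matrix(); return z,Ro.from_matrix(R).as_euler('xyz',degrees=True).tolist()
if __name__=="__main__":
    D=np.radians; q0=np.array(robot.current_joint_positions())
    for e in(-20,-10,0,10,20,30,40,50):
      for a in(-60,-40,-20,0,20,40,60):
        for phi in(0,90,180,270):
          for y in(-.1,-.024,.06):
            z,o=ori(D(e),D(a),D(phi)); Q=[]
            for h in(.262,.19,.115):
                q=robot.inverse_kinematics((np.array([.537,y,h])-.017*z).tolist(),o)
                if q is None: break
                Q.append(q)
            if len(Q)==3:
                Q=np.array(Q); d=abs(np.diff(Q,axis=0)).max()
                if d<60: print(e,a,phi,y,"d",round(d),"m",round(abs(Q[0]-q0).max()),Q[0].round().astype(int).tolist(),Q[2].round().astype(int).tolist())
E
python3 s.py > s.txt; wc -l s.txt; sort -t m -k2 -n s.txt | head -40
```

```text
443 s.txt
-20 60 180 -0.1 d 8 m 62 [63, 31, -24, 102, -57, 79, 39] [64, 46, -26, 105, -54, 68, 51]
-10 60 180 -0.1 d 9 m 67 [66, 37, -25, 103, -62, 82, 45] [66, 54, -26, 103, -57, 73, 57]
-20 60 180 -0.024 d 9 m 67 [61, 26, -27, 110, -62, 73, 40] [62, 44, -29, 113, -60, 60, 55]
20 60 270 0.06 d 42 m 67 [78, 78, -62, 118, -62, 55, -24] [49, 73, -20, 110, -78, 90, -1]
0 60 270 0.06 d 45 m 68 [80, 55, -62, 120, -63, 51, -37] [49, 56, -19, 118, -79, 76, -10]
10 60 270 0.06 d 44 m 68 [79, 66, -62, 120, -63, 52, -30] [50, 65, -19, 115, -79, 83, -5]
40 60 270 -0.1 d 11 m 70 [77, 85, -52, 99, -60, 86, -29] [63, 91, -31, 87, -65, 104, -18]
0 60 180 -0.1 d 9 m 71 [67, 44, -26, 104, -65, 86, 51] [67, 61, -27, 101, -59, 79, 62]
20 40 180 -0.1 d 32 m 71 [95, 78, -62, 120, -66, 53, 71] [74, 77, -30, 112, -75, 80, 89]
20 40 270 -0.1 d 10 m 71 [95, 78, -62, 120, -66, 53, -19] [84, 84, -41, 112, -66, 67, -6]
-10 60 180 -0.024 d 10 m 72 [63, 34, -28, 112, -67, 76, 49] [64, 52, -30, 112, -63, 66, 62]
-20 -60 270 0.06 d 8 m 72 [-11, 35, -47, 106, 78, 108, 38] [-19, 48, -37, 109, 80, 102, 22]
-10 40 270 
[... 1933 characters left out ...]
 [78, 95, -42, 113, -68, 71, 7]
50 60 270 -0.024 d 11 m 77 [68, 92, -52, 103, -64, 88, -16] [53, 97, -31, 89, -69, 109, -7]
-10 60 270 -0.024 d 9 m 78 [48, 31, -8, 112, -73, 85, -37] [52, 48, -13, 112, -71, 76, -22]
0 60 270 -0.1 d 9 m 78 [53, 41, -7, 104, -73, 96, -34] [55, 58, -10, 102, -69, 90, -22]
10 60 180 -0.024 d 10 m 78 [64, 50, -30, 112, -73, 84, 63] [65, 69, -30, 107, -65, 78, 72]
30 60 180 -0.1 d 9 m 78 [65, 66, -29, 102, -73, 100, 66] [65, 84, -29, 91, -64, 98, 71]
50 60 270 0.06 d 28 m 78 [61, 94, -52, 108, -68, 84, -5] [42, 95, -27, 94, -76, 112, 3]<sys>:0: UserWarning: Gimbal lock detected. Setting third angle to zero since it is not possible to uniquely determine all angles.
```

```bash
python3 - <<'E'
for l in open('s.txt'):
    t=l.split(); 
    if abs(int(t[1]))<=40 and 0<=int(t[0])<=30 and int(t[5])<20: print(l.strip())
E
```

```text
0 -40 0 -0.024 d 12 m 100 [-7, 36, -41, 136, 104, 109, -70] [-24, 56, -20, 133, 103, 108, -93]
0 -40 0 0.06 d 15 m 97 [-18, 39, -41, 127, 98, 113, -68] [-25, 59, -31, 124, 99, 116, -86]
0 -40 90 -0.1 d 13 m 143 [-82, 48, 64, 144, 111, 48, 173] [-71, 70, 42, 140, 105, 53, 152]
0 -40 90 0.06 d 19 m 183 [-100, 53, 64, 130, 72, 46, -154] [-103, 87, 64, 127, 43, 26, -150]
0 -40 180 -0.1 d 15 m 103 [-50, 28, 22, 143, 108, 77, 96] [-51, 59, 22, 139, 105, 76, 70]
0 -40 180 -0.024 d 13 m 92 [-43, 28, 1, 137, 98, 88, 105] [-43, 54, 1, 133, 98, 90, 83]
0 -40 180 0.06 d 12 m 87 [-34, 33, -20, 128, 92, 101, 111] [-34, 56, -20, 125, 95, 106, 93]
0 -40 270 -0.1 d 14 m 106 [-7, 30, -27, 142, 111, 98, 15] [-15, 57, -16, 138, 113, 108, -7]
0 -40 270 -0.024 d 12 m 97 [-14, 33, -33, 136, 102, 104, 18] [-21, 57, -23, 132, 104, 110, -2]
0 -40 270 0.06 d 10 m 91 [-20, 38, -38, 127, 97, 111, 22] [-28, 58, -27, 124, 98, 113, 4]
0 -20 0 0.06 d 19 m 109 [-29, 27, -20, 145, 114, 95, -78] [-27, 59, -20, 141, 118, 114, -97]
0 -20 180 0.06 d 16 m 107 [-57, 26, 11, 146, 112, 82, 95] [-48, 56, 1, 141, 112, 96, 73]
0
[... 6768 characters left out ...]
72, -31, 141, 243, 112, 135] [37, 91, -22, 126, 254, 116, 138]
30 20 270 0.06 d 14 m 237 [41, 72, -31, 141, 243, 112, 45] [37, 91, -22, 126, 254, 116, 48]
30 40 0 -0.1 d 11 m 125 [78, 71, -41, 118, -80, 82, -95] [63, 81, -20, 107, -81, 99, -86]
30 40 0 -0.024 d 11 m 115 [81, 80, -52, 124, -80, 67, -86] [67, 87, -31, 113, -78, 86, -78]
30 40 90 -0.1 d 15 m 135 [94, 89, -62, 117, -63, 56, 165] [91, 102, -52, 106, -51, 62, 167]
30 40 180 -0.024 d 10 m 87 [78, 77, -48, 124, -82, 72, 95] [69, 89, -33, 113, -76, 82, 101]
30 40 270 -0.1 d 11 m 74 [94, 89, -62, 117, -63, 56, -15] [82, 93, -42, 106, -64, 75, -4]
30 40 270 -0.024 d 11 m 77 [89, 92, -63, 124, -71, 51, -1] [78, 95, -42, 113, -68, 71, 7]
```

```bash
python3 - <<'E'
from s import *
D=np.radians
for e,a,phi,y,back in [(e,a,phi,y,b) for e in(3,8) for a in(-35,-40) for phi in(180,270) for y in(-.05,0.0,.05) for b in(.06,.09)]:
    z,o=ori(D(e),D(a),D(phi)); t=np.array([.530,y,.108]); s=[]
    zb=np.array([z[0],z[1],0]);
    for p in (t-back*zb+[0,0,.12],t-back*zb,t,t+[0,0,.07],t+[0,0,.155]):
        q=robot.inverse_kinematics((p-.017*z).tolist(),o); s.append(None if q is None else np.round(q).astype(int).tolist())
    if all(s): print(e,a,phi,y,back,s[0],s[1],s[2],s[4])
E
```

```text
3 -35 180 -0.05 0.06 [-42, 38, -10, 145, 95, 99, 88] [-40, 61, -10, 140, 95, 104, 70] [-49, 61, 11, 138, 103, 87, 69] [-48, 30, 11, 144, 107, 86, 94]
3 -35 180 -0.05 0.09 [-30, 42, -31, 145, 91, 113, 88] [-36, 64, -20, 140, 91, 113, 70] [-49, 61, 11, 138, 103, 87, 69] [-48, 30, 11, 144, 107, 86, 94]
3 -35 180 0.0 0.06 [-39, 39, -20, 140, 91, 106, 93] [-37, 62, -20, 135, 93, 112, 77] [-46, 59, 1, 134, 99, 94, 77] [-46, 31, 1, 140, 100, 91, 99]
3 -35 180 0.0 0.09 [-35, 42, -31, 139, 87, 113, 92] [-42, 62, -20, 135, 87, 111, 75] [-46, 59, 1, 134, 99, 94, 77] [-46, 31, 1, 140, 100, 91, 99]
3 -35 180 0.05 0.06 [-35, 43, -31, 134, 90, 113, 97] [-42, 60, -20, 129, 90, 111, 82] [-42, 58, -10, 129, 97, 102, 84] [-43, 32, -10, 134, 96, 97, 104]
3 -35 180 0.05 0.09 [-40, 43, -31, 133, 85, 114, 96] [-47, 60, -20, 129, 85, 110, 81] [-42, 58, -10, 129, 97, 102, 84] [-43, 32, -10, 134, 96, 97, 104]
3 -35 270 -0.05 0.06 [-20, 43, -34, 145, 98, 116, 1] [-40, 61, -10, 140, 95, 104, -20] [-21, 62, -17, 138, 111, 114, -11] [-10, 34, -32, 143, 111, 107, 12]
3 -35 270 -0.05 0.09 [-30, 42, -31, 145, 91, 11
[... 5482 characters left out ...]
 66, -16, 133, 87, 113, -18] [-26, 65, -13, 132, 103, 114, -12] [-15, 40, -28, 139, 107, 114, 9]
8 -40 270 0.0 0.06 [-38, 45, -20, 134, 89, 112, 2] [-46, 63, -10, 128, 86, 106, -12] [-36, 63, -10, 128, 97, 108, -10] [-37, 38, -10, 135, 97, 103, 9]
8 -40 270 0.0 0.09 [-43, 45, -20, 134, 84, 112, 1] [-41, 65, -20, 128, 85, 116, -13] [-36, 63, -10, 128, 97, 108, -10] [-37, 38, -10, 135, 97, 103, 9]
8 -40 270 0.05 0.06 [-42, 46, -20, 128, 86, 113, 6] [-41, 65, -20, 123, 87, 116, -6] [-42, 62, -10, 123, 92, 107, -5] [-34, 40, -20, 129, 95, 110, 13]
8 -40 270 0.05 0.09 [-47, 46, -20, 128, 82, 114, 6] [-46, 64, -20, 122, 83, 116, -7] [-42, 62, -10, 123, 92, 107, -5] [-34, 40, -20, 129, 95, 110, 13]
```

```bash
cat >> s.py <<'E'
z,o=ori(np.radians(5),np.radians(-35),np.pi); zb=np.array([z[0],z[1],0])
T=np.array([.530,0,.106])
def tcp(p): return (np.asarray(p)-.017*z).tolist()
E
python3 - <<'E'
from s import *
robot.line_to([.389,-.288,.32],velocity=.2)
print(robot.current_joint_positions().round(0))
pre=T-.09*zb+[0,0,.16]
robot.move_to(tcp(pre),o); print(robot.current_joint_positions().round(0),robot.current_time_s(),robot.current_contact_force())
a,b=snap("side","x"+".png"),snap("top","y.png")
cv2.imwrite("pics/pre.png",np.vstack([a,b])[:, :,::-1][:, 100:560][:, :])
E
python3 -c "
import cv2;a=cv2.imread('pics/pre.png');cv2.imwrite('pics/pre.png',cv2.resize(a,None,fx=.75,fy=.75,interpolation=3))"
```

```text
[ 49.   9. -17.  88.   3.  83.  32.]
[-35.  37. -31. 140.  87. 113.  96.] 10.4833 [0.53192137 0.49666356 0.7815554 ]
```

View pics/pre.png

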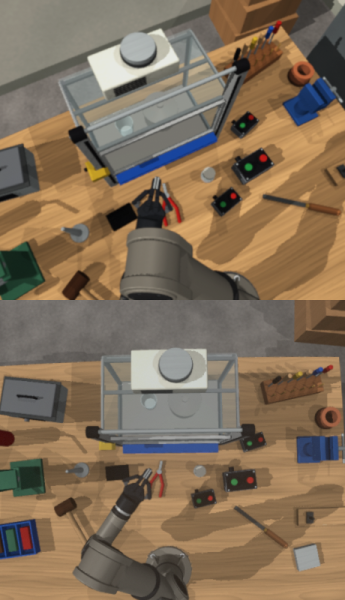

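The hand is poised in front of the lip, pointing forward and right over the pliers, and clear of everything. Next I'll go down, slide under the lip, and rise until contact.

```bash
python3 - <<'E'
from s import *
pre=T-.09*zb
print(robot.line_to(tcp(pre),velocity=.12,f_stop=8),robot.current_joint_positions().round(0),robot.current_contact_force().round(1))
print(robot.line_to(tcp(T),velocity=.08,f_stop=6),robot.current_tool_pos().round(4),tcp(T),robot.current_contact_force().round(1))
a,b=snap("side","x.png"),snap("top","y.png")
cv2.imwrite("pics/in.png",np.hstack([cv2.resize(a[150:310,180:380],(400,320)),cv2.resize(b[150:310,200:400],(400,320))])[:,:,::-1])
r=robot.line_to(tcp(T+[0,0,.04]),velocity=.03,f_stop=1.5); print(r,robot.current_tool_pos().round(4),robot.current_contact_force().round(2),robot.current_time_s())
E
```

```text
False [-41.  64. -21. 134.  88. 114.  74.] [ 0.5  1.  -0.7]
False [0.516  0.0102 0.1043] [0.516127406301321, 0.009713694682335584, 0.10451835237328981] [-0.7 -0.2 -0.3]
True [0.5161 0.0097 0.1217] [-0.25 -0.27  0.59] 14.15
```

View pics/in.png

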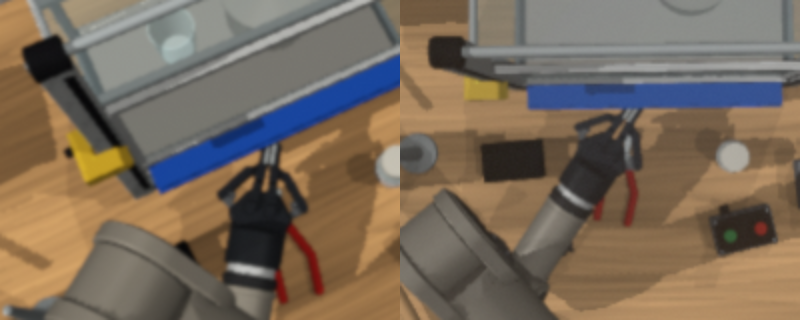

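The fingertips are under the lip, at side crop (270,150) and top crop (628,113). Contact came at z≈0.122, which agrees with the camera's lip height. Now I'll push up, stopping short to look.

```bash
sed -i 's/fit2.png/fit3.png/' runfit.py; cat > rf2.py <<'E'
import fit; from fit import *
def run(z0,name):
    M=masks("b",{"side":(200,110,420,270),"top":(235,170,410,225)}); l,c=best(lip,[.515,-.024,z0,-.0085],[.004,.004,.01,.004],M); print("lip",l.round(4),round(c,3))
    A=masks("y",YB); fit.p_w=.052; p,c=best(arrow,[.526,.1755,.274,.03,.009],[.005,.005,.02,.01,.004],A); print("arrow",p.round(4),round(c,3))
    ims=[]
    for n,(x0,y0) in(("side",(190,170)),("top",(215,160))):
        c=vision.grab_frame(n)[y0:y0+90,x0:x0+120]; ims.append(cv2.resize(c,(400,300),interpolation=2))
    cv2.imwrite("pics/"+name,np.hstack(ims)[:,:,::-1])
E
python3 - <<'E'
from s import *
p0=robot.current_tool_pos(); print(robot.line_to([p0[0],p0[1],.1217+.118],velocity=.05))
print(robot.current_tool_pos().round(4),robot.current_contact_force().round(2),robot.current_time_s())
from rf2 import run; run(.258,"up1.png")
E
```

```text
False
[0.5161 0.0097 0.2397] [ 0.29  0.28 -4.37] 16.6833
lip [ 0.5144 -0.0235  0.2596 -0.0097] 0.087
arrow [5.041e-01 1.698e-01 3.424e-01 5.010e-02 3.000e-04] 0.694
```

View pics/up1.png

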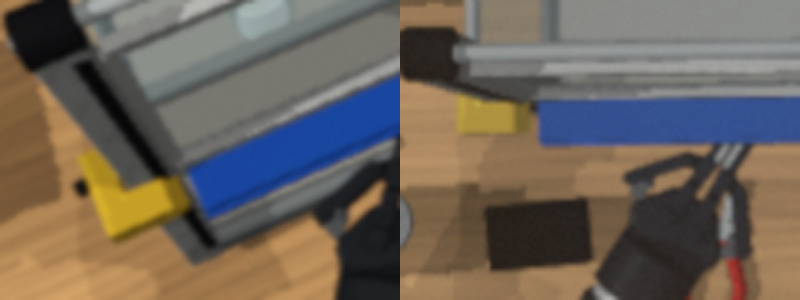

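```bash
python3 - <<'E'
import fit; from fit import *
fit.YB={"side":(212,222,246,252),"top":(224,190,262,208)}
A=masks("y",fit.YB,6)
for n,t in(("side",.45),("top",.33)):
    _,o_,c=A[n]; s=(np.minimum(c[...,0],c[...,1])-c[...,2])/(c.max(2)+1); print(n,np.percentile(s,[5,25,50,75,95]).round(2))
    A[n]=((s>t).astype(np.uint8),o_,c)
def ar(q): 
    x,y,z,w=q; yo=y+w; a=box3(x,x+.024,y+.01,yo,z-.011,z+.011); tip=np.array([[xx,y,z] for xx in(x,x+.024)]); return [np.r_[a,tip],box3(x,x+.05,yo-.024,yo,z-.011,z+.011)]
for z0 in(.262,.274,.286):
    p,c=best(ar,[.526,.176,z0,.052],[.004,.004,.006,.003],A); print(p.round(4),round(c,4))
for z in(.26,.264,.268,.272,.276,.28,.284):
    p,c=best(lambda q:ar([q[0],q[1],z,q[2]]),[.526,.176,.052],[.004,.004,.003],A); print(z,p.round(4),round(c,4))
ims=[]
for n in A:
    m,o,c=A[n]; c=np.clip(c,0,255).astype(np.uint8).copy()
    for P in ar([.526,.176,.274,.052]): cv2.drawContours(c,cv2.findContours(hull(n,P,m,np.array(o)),0,1)[0],-1,(255,0,255),1)
    cv2.drawContours(c,cv2.findContours(m,0,1)[0],-1,(0,255,0),1); ims.append(cv2.resize(c,(400,320)))
cv2.imwrite("pics/ar.png",np.hstack(ims)[:,:,::-1])
E
```

```text
side [0.06 0.27 0.28 0.61 0.61]
top [-0.62  0.22  0.22  0.44  0.48]
[0.5269 0.1726 0.2689 0.0572] 0.1376
[0.5269 0.173  0.2694 0.0567] 0.1383
[0.5269 0.1727 0.2688 0.0572] 0.1372
0.26 [0.528  0.1741 0.0576] 0.1855
0.264 [0.5273 0.1736 0.0572] 0.149
0.268 [0.5269 0.1728 0.0572] 0.1374
0.272 [0.5266 0.172  0.0574] 0.1446
0.276 [0.5262 0.1713 0.0577] 0.1818
0.28 [0.5261 0.1714 0.0571] 0.2334
0.284 [0.5258 0.1698 0.0581] 0.2811
```

View pics/ar.png

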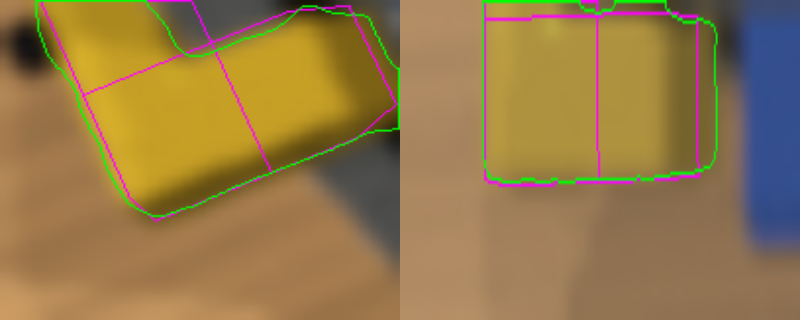

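The refined fit gives an arrow height of 0.269, and its outer edge now matches the value expected from the cabinet geometry. The lip is at about 0.2595, so I'll raise it 10 mm more, then withdraw and check.

```bash
python3 - <<'E'
from s import *
p=robot.current_tool_pos()
robot.line_to([p[0],p[1],.2397+.0102],velocity=.025); robot.pause(.5); print(robot.current_tool_pos().round(4),robot.current_contact_force().round(2))
p=robot.current_tool_pos()
robot.line_to([p[0],p[1],p[2]-.03],velocity=.05)
q=np.array([p[0],p[1],p[2]-.03])-.09*zb
robot.line_to(q.tolist(),velocity=.1); robot.pause(.3)
print(robot.current_contact_force().round(2),robot.current_time_s())
from rf2 import run; run(.27,"end.png")
E
```

```text
[0.5161 0.0096 0.2501] [-0.1  -0.37 -0.11]
[-0.42 -1.18  0.59] 21.3417
lip [ 0.5148 -0.0239  0.2701 -0.0088] 0.088
arrow [5.043e-01 1.699e-01 3.415e-01 4.950e-02 2.000e-04] 0.689
```

View pics/end.png

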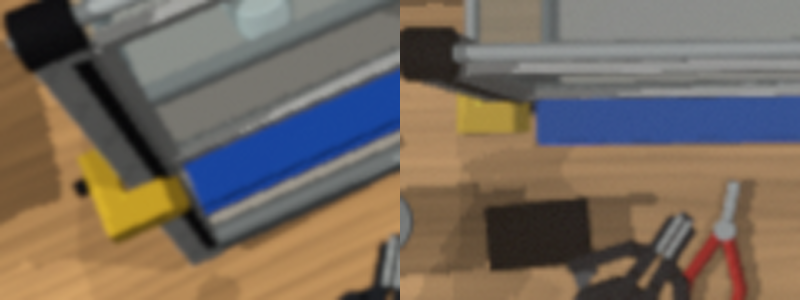

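The lip's left end stands level with the arrow tip at side crop (188,188). It measures 0.270, against 0.269–0.274 for the arrow, and the hand is clear of everything.

```bash
python3 -c "
from h import *
print(workorder.close_job())"
```

```text
the job is handed in; nothing more can be done
None
```

The job is handed in, with no verdict returned: I pressed the green button fully and it was released, then pushed the sash up from beneath until the lip measured 0.270 m against the arrow's 0.269–0.274 m, and withdrew the hand clear.

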